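# Load the tube rack square into the fixture corner

### The arm

A 7-joint arm with a two-finger parallel gripper is mounted at the origin on a cart in front of the work surface, level with it; the furniture and walls round the work are solid. World frame = base frame: x ahead of the robot, y to its left, z up, the work surface at z = 0. Lengths are in mm, angles in rad, forces in N, time in s.
With the tool pointing down it reaches from about 400 to 850 mm from the base axis. Payload 10.4 kg.
Tool frame: the origin (TCP) lies on the centre line of the jaws, within the pads' length; the fingertips stand 14 mm ahead of it and the grasp point (between the pads) lies 5 mm behind it; z points along the fingers, y is the line along which they close (so a half turn about z gives the same grasp; the last joint's range is limited). The gripper opens to 85 mm and grips with 20 to 120 N. Pads are 22 mm wide; open, the fingers measure 114 mm over their backs; the gripper's body (76 mm by 85 mm) begins 54 mm behind the grasp point. The pads swing forward as they close: fully open they stand 13 mm farther back than shut.
Start: joints at [-1.247, 0.332, -0.065, 1.46, 0.022, 1.35, -0.088], TCP at [212.419, 587.816, 245.338] pointing down, gripper open.
Joint ranges: [-2.6, 2.6], [-0.5, 2.12], [-1.47, 1.34], [0.16, 2.42], [-1.27, 4.41], [0.06, 2.06], [-2.6, 2.6]. Speed limits (rad/s): [2.22, 2.22, 2.79, 2.79, 3.14, 3.14, 3.14].

### API

Orientations are given as [roll, pitch, yaw] about the fixed x, y, z axes, in that order (R = Rz(yaw) Ry(pitch) Rx(roll)).
In Python, from rig import manip gives the robot as it stands.
- The arm moves only by the tool play_rows, never from a script. Its argument "rows" is a list of rows, each an object of numbers: "tx", "ty", "tz": the shift along the tool's x, y, z in units of 0.3 m (1.0 is 0.3 m); "spin": the turn about the tool's z in units of 180 degrees (1.0 is 180 degrees); "claw": the opening, from -1 (shut) to 1 (fully open). In form: [{"tx": .., "ty": .., "tz": .., "spin": .., "claw": ..}, ...]. A call has 1 to 12 rows; each row is the pose to reach, as a shift and turn from the pose commanded when the call began, along the tool's axes at that moment, turning the shorter way round; what a row does not reach only later rows make up. A row lasts 1/12 s, in which the tool goes at most 41.7 mm and 7.16 degrees, less where a joint would pass 70% of its speed; a pose out of reach is approached as far as the arm can. A call with a number of a shift or a turn outside -1 to 1 is refused whole. A call with a gripper value outside its range is refused whole. The fingers move at their own pace and stop on an object; "grip_force" is the grip in N (left out, the last holds). Time passes only in rows, so rows that repeat a pose let the fingers close. It gives the time, the measured TCP pose, the force, the opening and the grip force at its end, in the units of the state.
- manip.get_state(): the state, without advancing time (a new reading comes with each control period).
- manip.read_camera(name): name is "scene" or "side" or "wrist"; returns the picture (384x512x3 uint8, blue, green, red); there is no depth.
- manip.camera_model(name): a dict with "fx", "fy", "cx", "cy" (pixels), "extrinsics" (4x4, takes a point from world to camera coordinates); the wrist camera has in their place "mount" (4x4, takes a point from camera to tool coordinates, whose origin is the TCP and whose axes are the flange's). Camera axes: x right, y up, looking along -z (the intrinsics and any distortion apply to the point x, -y, -z); pixel columns grow to the right and rows downward; lengths in mm; the calibration is good to about 2 mm. The wrist camera is an equidistant fisheye: a pixel r from the principal point sees the ray r / f radians off the axis. A picture is of the moment at which its call begins: read the wrist's pose just before it. camera_model takes no time and is no camera call.
- manip.sign_off(): hands the job in; it is judged then, once.
The state is a dict: "t": time; "q": joint angles; "joint_vel": joint speeds; "effort": joint torques, N m; "tcp_pos": TCP position; "orientation": TCP orientation; "force": force on the tool from outside, world axes, zero at the start; "ft_torque": the same for the moment, N m; "finger_gap": opening from 0.0 (shut) to 1.0 (fully open); "grasp_force": force on a finger pad.
Only numpy, scipy, OpenCV 4.12 (cv2) and the standard library are available. Lean on these libraries where they do the work, as an engineer would, in place of code of your own. Each camera call takes 0.05 s, during which the arm holds its last target. There are 200 camera calls.

### The job

Put the long flat tube rack upright on the plate of the metal loading fixture and push it square and flush into the corner: its long side fully against the long fence and its end fully up against the end stop, the small block with a thumb knob behind it. Where the stop is set differs each time and it is held only by friction, so feel for it gently: do not shift it. Leave the rack there, and leave the tubes, forceps, marker and USB reader where they are.

Things in the scene. Friction and masses are not known exactly. Their poses are not given: they have to be found in the camera images.
- tube_rack: empty 80-hole tube rack, plastic, 66 mm wide (x), 232 mm long (y), 28 mm high, 0.1 to 0.2 kg, same either way round. Origin: centre of its underside, z up. Walls at x = +-33 and y = +-108 mm; at each end a thin tab (z 16 to 18 mm) reaches to y = +-116 mm. Starts on the bench at the robot's right; grip it from above across its width, near the middle.
- loading_fixture: aluminium fixture, fixed. Origin: centre of underside, z up. Plate 130 (x) by 330 (y) mm, top z = 8. Long fence on the far side: face at x = +45 looking to -x, y -157 to +157, top z = 42, taller than the rack. Rack flush: its origin at x = +12. End stop: block on the plate, face looking to -y anywhere from y = +90 to +130 (not reported: feel or see), x -16 to +40, top z = 36; yields at about 16 N.
- screw_tube_a: small screw-cap tube standing on the bench, 16 mm across, 55 mm high; bystander. Origin: centre of its underside.
- screw_tube_b: another such tube; bystander.
- marker: black marker pen lying on the bench, 136 mm long (its y), 15 mm high; bystander. Origin: centre of its underside.
- forceps: thin forceps lying on the bench near its front edge, 14 x 120 (y) x 10 mm; bystander. Origin: centre of its underside.
- reader_stick: long narrow USB reader, 34 x 130 (y) x 22 mm, behind the fixture; bystander. Origin: centre of its underside.

How it is judged (in metres and radians):
At the end, for the whole second after the job is handed in: The rack stands upright and at rest on the fixture's plate, its side within 2 mm of the fence, parallel to it within 0.012 rad, its end within 2 mm of the end stop, and the end stop is within 2.5 mm of where it was (x of tube_rack in the frame of loading_fixture between 0.01 and 0.014 m and z of tube_rack in the frame of loading_fixture between 0.006 and 0.01 m and angle between the y axis of tube_rack and the y axis of loading_fixture, either way round below 0.012 rad and angle between tube_rack's own z axis and vertical below 0.03 rad and linear speed of tube_rack below 0.01 m/s and (y of end_stop_block in the frame of tube_rack between 0.121 and 0.125 m or y of end_stop_block in the frame of tube_rack between -0.125 and -0.121 m) and distance of end_stop_block from where it was at the start of the episode below 0.0025 m); the robot touches nothing.
It fails at once if the end stop is shifted by more than 4 mm (distance of end_stop_block from where it was at the start of the episode above 0.004 m).
It fails at once if the rack is forced against the fixture with more than 40 N (contact force between tube_rack and loading_fixture above 40 N).
It fails at once if a bystander is moved by more than 20 mm (distance of any of screw_tube_a, screw_tube_b, forceps, marker, reader_stick from where it was at the start of the episode above 0.02 m).
It also fails if it takes over 72 s, if anything falls off the work surface, if the arm or the gripper's body presses on something with over 40 N, if the wrist force passes 120 N, or if a joint passes its speed limit or range.

## Working session

There is one attempt and no reset: what is moved stays moved. The work goes in short steps, Python scripts to look and compute and a tool call to move; the robot and the scene stay as the last step left them, time stands still between calls to the robot, and variables do not carry over. Pictures are saved under pics/ and viewed, at most 10 in all, crops included, and the job is handed in when it is done.

Besides the shell and the picture viewer there is one more tool, called after "Emit:" as name(argument=value, ...), one argument or row to a line, values as JSON. play_rows: Moves the arm, as the interface text tells. Its arguments: {"type":"object","properties":{"rows":{"type":"array"},"grip_force":{"type":"number"}},"required":["rows"]}

```bash
mkdir -p pics
cat > h.py <<'E'
import numpy as np,cv2
from rig import manip
def ray(name,u,v,T=None):
    m=manip.camera_model(name); E=np.array(m["extrinsics"])
    d=np.array([(u-m["cx"])/m["fx"],(v-m["cy"])/m["fy"],1.]); k=m.get("dist")
    d=np.array([d[0],-d[1],-1]); R=E[:3,:3]
    return -R.T@E[:3,3], R.T@d
def pt(name,u,v,z):
    o,d=ray(name,u,v); return o+d*(z-o[2])/d[2]
def proj(name,P):
    m=manip.camera_model(name);E=np.array(m["extrinsics"]);p=E[:3,:3]@np.array(P)+E[:3,3]
    return m["cx"]+m["fx"]*p[0]/-p[2], m["cy"]+m["fy"]*-p[1]/-p[2]
E
python3 - <<'E'
from h import *
for n in ("scene","side"):
    print(n,manip.camera_model(n)); im=manip.read_camera(n); cv2.imwrite(f"pics/{n}0.png",im)
    cv2.imwrite(f"pics/{n}0b.png",cv2.resize(im,(800,600),interpolation=cv2.INTER_CUBIC))
print(manip.get_state())
print(manip.camera_model("wrist"))
E
```

```text
scene {'fx': 395.2969102690476, 'fy': 395.2969102690476, 'cx': 261.7636314264941, 'cy': 181.90599625281803, 'extrinsics': array([[ 7.48858883e-01, -6.62729119e-01,  6.99229573e-04,
        -3.96025573e+02],
       [ 4.34010863e-01,  4.91212695e-01,  7.55211665e-01,
        -3.07437767e+02],
       [-5.00844232e-01, -5.65243490e-01,  6.55480627e-01,
        -6.88313057e+02],
       [ 0.00000000e+00,  0.00000000e+00,  0.00000000e+00,
         1.00000000e+00]])}
side {'fx': 447.9382916325095, 'fy': 447.9382916325095, 'cx': 249.6791481757744, 'cy': 193.69909811788733, 'extrinsics': array([[-9.63371121e-01, -2.66891388e-01,  2.61738511e-02,
         5.57167146e+02],
       [ 1.38813727e-01, -4.12780978e-01,  9.00190321e-01,
        -8.55336848e+01],
       [-2.29448976e-01,  8.70850648e-01,  4.34709462e-01,
        -1.39842877e+03],
       [ 0.00000000e+00,  0.00000000e+00,  0.00000000e+00,
         1.00000000e+00]])}
{'t': 0.1, 'q': array([-1.24658863,  0.33281304, -0.06473361,  1.46082556,  0.02163005,
        1.34990522, -0.08851219]), 'joint_vel': array([-1.28685927e-03, -3.47075067e-
[... 303 characters left out ...]
, 'orientation': array([-3.14034045e+00,  7.39679671e-05,  2.79482974e+00]), 'force': array([-0.07120785,  0.419032  , -0.85205068]), 'ft_torque': array([-0.04166062,  0.01334655,  0.00266783]), 'grasp_force': 0.0, 'finger_gap': 0.9975664130237889}
{'fx': 297.3186396354542, 'fy': 297.3186396354542, 'cx': 251.18810476713725, 'cy': 193.053094368539, 'mount': array([[ 3.64691078e-04,  9.63892906e-01,  2.66289941e-01,
         6.77673033e+01],
       [ 9.99999903e-01, -2.86021866e-04, -3.34209374e-04,
        -8.62359828e-01],
       [-2.45977299e-04,  2.66290037e-01, -9.63892917e-01,
        -1.28121629e+02],
       [ 0.00000000e+00,  0.00000000e+00,  0.00000000e+00,
         1.00000000e+00]])}
```

View pics/scene0b.png

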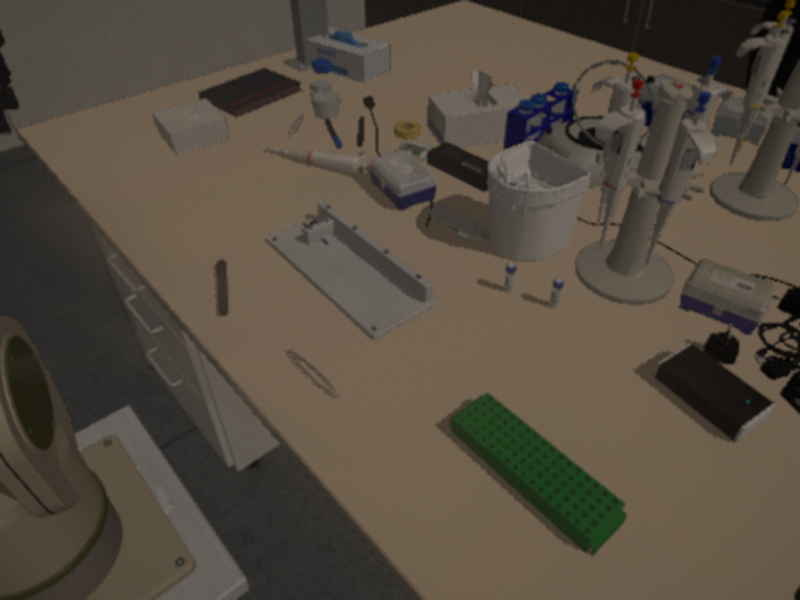

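View pics/side0b.png

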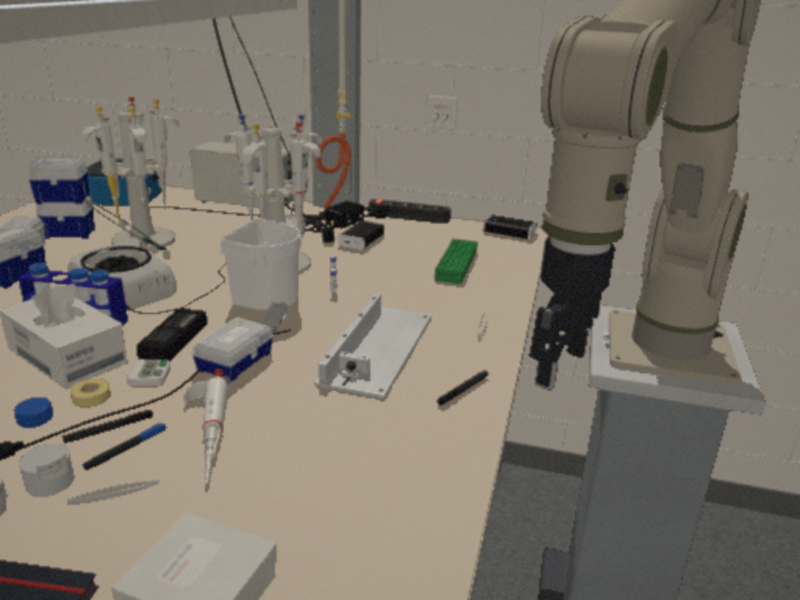

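The scene view shows the fixture around (350,265) with its end stop at (318,230), and the green rack around (540,470). In the side view the fixture is at (375,345) and the rack at (457,260). I'll enlarge both objects.

Run:
```python
from h import *
im=cv2.imread("pics/scene0.png")
a=cv2.convertScaleAbs(im[125:218,165:285],alpha=1.7);cv2.imwrite("pics/c1.png",cv2.resize(a,None,fx=6.4,fy=6.4,interpolation=cv2.INTER_CUBIC))
a=cv2.convertScaleAbs(im[250:354,280:410],alpha=1.7);cv2.imwrite("pics/c2.png",cv2.resize(a,None,fx=5.5,fy=5.5,interpolation=cv2.INTER_CUBIC))
```

```text
(no output)
```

View pics/c1.png

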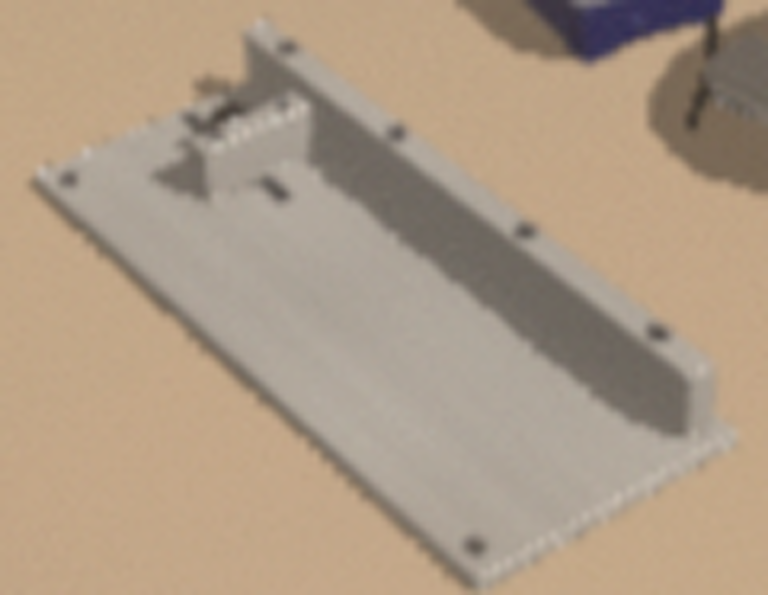

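View pics/c2.png

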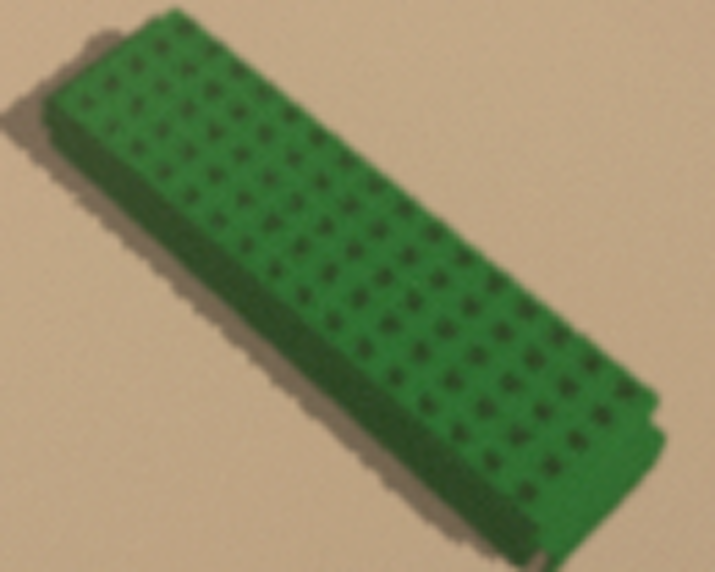

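Crop c1: plate corners (40,178), (480,575), (732,432); fence top ends (250,32), (692,372); stop face (207,148), (308,105), (210,200). Crop c2: rack top corners (48,100), (175,10), (658,398), (540,522).

Run:
```python
from h import *
from scipy.optimize import least_squares as ls
st=manip.get_state()
def fit(obs,x0,off,s,stop=False):
    def P(p,l):
        l=[p[3] if c is None else c for c in l]
        c,sn=np.cos(p[2]),np.sin(p[2]); return [p[0]+c*l[0]-sn*l[1],p[1]+sn*l[0]+c*l[1],l[2]]
    def f(p): return np.array([np.subtract(proj("scene",P(p,l)),(off[0]+(a+.5)/s-.5,off[1]+(b+.5)/s-.5)) for l,(a,b) in obs]).ravel()
    r=ls(f,x0,x_scale=[100,100,1,100][:len(x0)],loss="soft_l1"); print(r.x.round(4)); print(r.fun.reshape(-1,2).round(2).tolist())
fit([((-65,165,8),(40,178)),((-65,-165,8),(480,575)),((65,-165,8),(732,432)),((45,157,42),(250,32)),((45,-157,42),(692,372)),((45,-157,8),(688,435)),
 ((-16,None,36),(207,148)),((40,None,36),(308,105)),((-16,None,8),(210,200))],[600,100,0,110],(165,125),6.4)
fit([((-33,108,28),(48,100)),((33,108,28),(175,10)),((33,-108,28),(658,398)),((-33,-108,28),(540,522))],[500,-300,0],(280,250),5.5)
# wrist
print(pt("scene",511*.64,290*.64,0),pt("scene",556*.64,305*.64,0), "reach")
for a in [(222,262),(223,312),(290,352),(337,395)]: print(pt("scene",a[0]*.64,a[1]*.64,5))
```

```text
[ 5.529317e+02  1.899683e+02 -3.550000e-02  9.563320e+01]
[[-0.85, -1.34], [-0.16, 0.58], [1.43, -0.48], [-0.89, -0.85], [-0.11, 0.49], [0.26, 0.8], [-0.37, 0.04], [0.61, -0.62], [0.23, -0.03]]
[ 4.844975e+02 -2.781663e+02  4.000000e-03]
[[0.46, 0.24], [-0.33, -0.49], [0.21, -0.46], [-0.31, 0.61]]
[725.57723017 -34.84181475   0.        ] [ 752.58087192 -107.82548807    0.        ] reach
[398.09740498 345.55509173   5.        ]
[336.9859344  230.36990667   5.        ]
[369.16061509  86.74279421   5.        ]
[373.27552385 -24.85643077   5.        ]
```

Emit:
play_rows(
  rows=[
    {"tx": -0.95, "ty": -0.3, "tz": 0, "spin": 0.39, "claw": 1},
    {"tx": -0.95, "ty": -0.3, "tz": 0, "spin": 0.39, "claw": 1},
    {"tx": -0.95, "ty": -0.3, "tz": 0, "spin": 0.39, "claw": 1},
    {"tx": -0.95, "ty": -0.3, "tz": 0, "spin": 0.39, "claw": 1},
    {"tx": -0.95, "ty": -0.3, "tz": 0, "spin": 0.39, "claw": 1},
    {"tx": -0.95, "ty": -0.3, "tz": 0, "spin": 0.39, "claw": 1},
    {"tx": -0.95, "ty": -0.3, "tz": 0, "spin": 0.39, "claw": 1},
    {"tx": -0.95, "ty": -0.3, "tz": 0, "spin": 0.39, "claw": 1},
    {"tx": -0.95, "ty": -0.3, "tz": 0, "spin": 0.39, "claw": 1},
    {"tx": -0.95, "ty": -0.3, "tz": 0, "spin": 0.39, "claw": 1},
    {"tx": -0.95, "ty": -0.3, "tz": 0, "spin": 0.39, "claw": 1},
    {"tx": -0.95, "ty": -0.3, "tz": 0, "spin": 0.39, "claw": 1},
  ],
)

```text
t: 1.1
tcp_pos: [449.6, 406.3, 245.0]
orientation: [-3.141, 0.0, 1.573]
force: [-0.7, -0.1, -0.4]
finger_gap: 1.003
grasp_force: 0.0
```

Emit:
play_rows(
  rows=[
    {"tx": -0.78, "ty": 0.3, "tz": 0, "spin": 0, "claw": 1},
    {"tx": -0.78, "ty": 0.3, "tz": 0, "spin": 0, "claw": 1},
    {"tx": -0.78, "ty": 0.3, "tz": 0, "spin": 0, "claw": 1},
    {"tx": -0.78, "ty": 0.3, "tz": 0, "spin": 0, "claw": 1},
    {"tx": -0.78, "ty": 0.3, "tz": 0, "spin": 0, "claw": 1},
    {"tx": -0.78, "ty": 0.3, "tz": 0, "spin": 0, "claw": 1},
    {"tx": -0.78, "ty": 0.3, "tz": 0, "spin": 0, "claw": 1},
    {"tx": -0.78, "ty": 0.3, "tz": 0, "spin": 0, "claw": 1},
    {"tx": -0.78, "ty": 0.3, "tz": 0, "spin": 0, "claw": 1},
  ],
)

```text
t: 1.85
tcp_pos: [539.3, 172.9, 245.2]
orientation: [-3.141, -0.0, 1.572]
force: [0.0, 0.9, 0.3]
finger_gap: 0.997
grasp_force: 0.0
```

```bash
cat >> h.py <<'E'
from scipy.spatial.transform import Rotation as Ro
def wproj(st,P):
    m=manip.camera_model("wrist");M=np.array(m["mount"])
    T=np.eye(4);T[:3,:3]=Ro.from_euler("xyz",st["orientation"]).as_matrix();T[:3,3]=st["tcp_pos"]
    p=np.linalg.inv(T@M)@np.append(P,1); x,y,z=p[0],-p[1],-p[2]
    r=np.hypot(x,y); th=np.arctan2(r,z); return m["cx"]+m["fx"]*th*x/r, m["cy"]+m["fy"]*th*y/r
def body(p,l):
    l=[p[3] if c is None else c for c in l]
    c,s=np.cos(p[2]),np.sin(p[2]); return np.array([p[0]+c*l[0]-s*l[1],p[1]+s*l[0]+c*l[1],l[2]])
E
python3 - <<'E'
from h import *
import json
st=manip.get_state(); im=manip.read_camera("wrist")
json.dump({k:list(st[k]) for k in("tcp_pos","orientation")},open("w1.json","w"))
print(st["tcp_pos"]);cv2.imwrite("pics/w1.png",im)
im=cv2.resize(cv2.convertScaleAbs(im,alpha=1.5),(800,600),interpolation=cv2.INTER_CUBIC)
cv2.imwrite("pics/w1b.png",im)
p=[552.9,190,-.0355,95.6]
for l in [(-65,165,8),(-65,-165,8),(65,-165,8),(65,165,8),(45,157,42),(45,-157,42),(-16,None,36),(40,None,36)]: print(l,np.round(np.array(wproj(st,body(p,l)))/.64))
E
```

```text
[539.30238382 172.85029718 245.21014888]
(-65, 165, 8) [336.  33.]
(-65, -165, 8) [330. 420.]
(65, -165, 8) [473. 424.]
(65, 165, 8) [500.  42.]
(45, 157, 42) [483.  37.]
(45, -157, 42) [456. 436.]
(-16, None, 36) [395. 113.]
(40, None, 36) [473. 118.]
```

View pics/w1b.png

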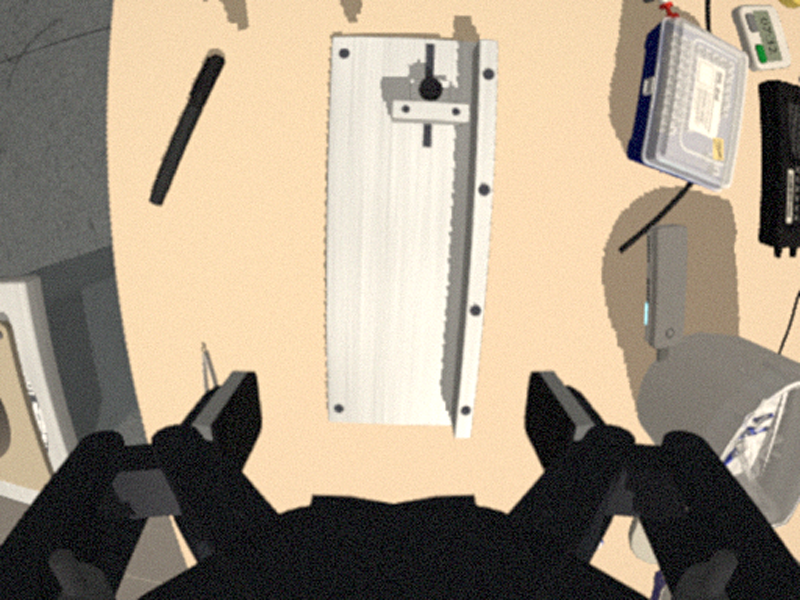

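Wrist view: plate corners (331,37), (329,420); fence inner top ends (480,40), (456,437); stop block around (430,110), its face top edge near row 118–121. All agree with the estimate within a few mm; I'll refit.

Run:
```python
from h import *
import json
from scipy.optimize import least_squares as ls
st=json.load(open("w1.json"))
obs=[((-65,165,8),(331,37)),((-65,-165,8),(329,421)),((45,157,42),(480,40)),((45,-157,42),(456,437)),((-16,None,36),(392,118)),((40,None,36),(468,121))]
f=lambda p:np.array([np.subtract(wproj(st,body(p,l)),np.array(o)*.64) for l,o in obs]).ravel()
r=ls(f,[553,190,-.03,95],x_scale=[100,100,1,100],loss="soft_l1");print(r.x.round(4));print(r.fun.reshape(-1,2).round(2).tolist())
im=cv2.imread("pics/w1.png");cv2.imwrite("pics/w1c.png",cv2.resize(im[15:95,205:325],None,fx=6,fy=6,interpolation=cv2.INTER_CUBIC))
```

```text
[ 5.510129e+02  1.878359e+02 -2.740000e-02  9.443480e+01]
[[0.42, -0.43], [0.18, 1.14], [-0.52, -1.01], [-0.27, 0.8], [-0.41, -0.26], [0.75, 0.27]]
```

View pics/w1c.png

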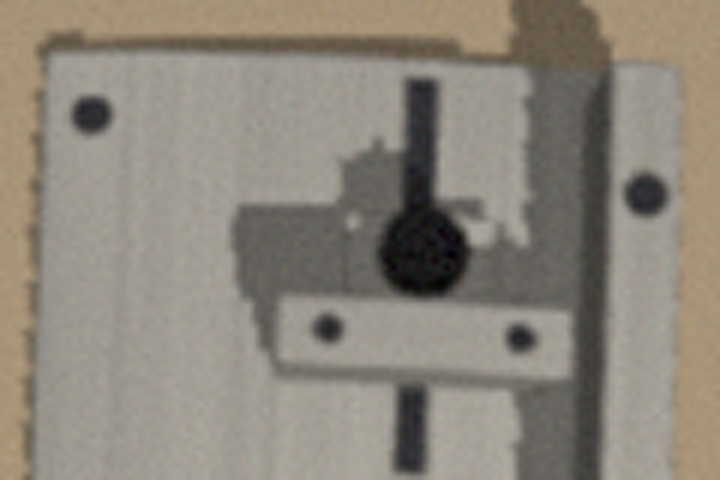

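Emit:
play_rows(
  rows=[
    {"tx": -1.0, "ty": -0.12, "tz": 0, "spin": 0, "claw": 1},
    {"tx": -1.0, "ty": -0.12, "tz": 0, "spin": 0, "claw": 1},
    {"tx": -1.0, "ty": -0.12, "tz": 0, "spin": 0, "claw": 1},
    {"tx": -1.0, "ty": -0.12, "tz": 0, "spin": 0, "claw": 1},
    {"tx": -1.0, "ty": -0.12, "tz": 0, "spin": 0, "claw": 1},
    {"tx": -1.0, "ty": -0.12, "tz": 0, "spin": 0, "claw": 1},
    {"tx": -1.0, "ty": -0.12, "tz": 0, "spin": 0, "claw": 1},
    {"tx": -1.0, "ty": -0.12, "tz": 0, "spin": 0, "claw": 1},
    {"tx": -1.0, "ty": -0.12, "tz": 0, "spin": 0, "claw": 1},
  ],
)

```text
t: 2.65
tcp_pos: [502.7, -130.3, 245.5]
orientation: [3.141, 0.001, 1.567]
force: [0.7, 0.9, -0.4]
finger_gap: 0.997
grasp_force: 0.0
```

The crop confirms the stop's front top edge at (278,365)–(573,378), so the stop face is at local y of about 95. I'm moving over the rack.

Emit:
play_rows(
  rows=[
    {"tx": -0.49, "ty": -0.065, "tz": 0, "spin": 0, "claw": 1},
    {"tx": -0.49, "ty": -0.065, "tz": 0, "spin": 0, "claw": 1},
    {"tx": -0.49, "ty": -0.065, "tz": 0, "spin": 0, "claw": 1},
    {"tx": -0.49, "ty": -0.065, "tz": 0, "spin": 0, "claw": 1},
    {"tx": -0.49, "ty": -0.065, "tz": 0, "spin": 0, "claw": 1},
    {"tx": -0.49, "ty": -0.065, "tz": 0, "spin": 0, "claw": 1},
  ],
)

```text
t: 3.15
tcp_pos: [484.2, -273.9, 244.9]
orientation: [-3.141, -0.0, 1.571]
force: [-0.6, 0.4, 0.2]
finger_gap: 1.0
grasp_force: 0.0
```

```bash
cat > gr.py <<'E'
from h import *
from scipy.optimize import least_squares as ls
def rackfit(tag,x0,zb):
    st=manip.get_state(); im=manip.read_camera("wrist"); cv2.imwrite(f"pics/{tag}.png",im)
    b,g,r=[im[...,i].astype(int) for i in range(3)]
    m=((g>1.5*r)&(g>1.3*b)&(g>40)).astype(np.uint8); m=cv2.morphologyEx(m,cv2.MORPH_CLOSE,np.ones((7,7)))
    c=max(cv2.findContours(m,0,2)[0],key=cv2.contourArea); c=cv2.convexHull(c)
    M=np.zeros(m.shape,np.uint8);cv2.fillPoly(M,[c],1);
    def area(p):
        pts=[]
        for z in (zb,zb+28):
            for x in(-33,33):
                for y in(-108,108): pts.append(wproj(st,body(p,(x,y,z))))
        for x in(-31,31):
            for y in(-116,116): pts.append(wproj(st,body(p,(x,y,zb+17))))
        return cv2.convexHull(np.float32(pts))
    Mb=np.float32(M)
    def dist(p):
        h=area(p); # symmetric edge distances: observed hull points (resampled) to model polygon
        q=c[:,0].astype(float); n=np.roll(q,-1,0); s=np.concatenate([a+(b_-a)*t for a,b_ in zip(q,n) for t in [np.linspace(0,1,max(2,int(np.hypot(*(b_-a))/4)))[:,None]]])
        s=s[(s[:,1]<375)&(s[:,0]>3)&(s[:,0]<508)&(s[:,1]>3)]
        return np.array([cv2.pointPolygonTest(h,(float(a),float(b_)),True) for a,b_ in s])
    r=ls(dist,x0,x_scale=[100,100,1],diff_step=1e-3,loss="soft_l1")
    f=dist(r.x);print("rack",r.x.round(4),"rms px",np.sqrt((f**2).mean()).round(2),"area",M.sum(),"bbox",cv2.boundingRect(c),"tcp",st["tcp_pos"].round(1),st["orientation"].round(4))
E
python3 -c "
from gr import *
rackfit('w2',[484,-279,.004],0)"
```

```text
rack [ 4.831925e+02 -2.807242e+02 -6.400000e-03] rms px 0.7 area 10099 bbox (223, 78, 58, 181) tcp [ 484.2 -273.9  244.9] [-3.1409e+00 -2.0000e-04  1.5708e+00]
```

Emit:
play_rows(
  rows=[
    {"tx": -0.018, "ty": -0.003, "tz": 0.1, "spin": 0, "claw": 1},
    {"tx": -0.018, "ty": -0.003, "tz": 0.6, "spin": 0, "claw": 1},
    {"tx": -0.018, "ty": -0.003, "tz": 0.6, "spin": 0, "claw": 1},
    {"tx": -0.018, "ty": -0.003, "tz": 0.6, "spin": 0, "claw": 1},
    {"tx": -0.018, "ty": -0.003, "tz": 0.6, "spin": 0, "claw": 1},
    {"tx": -0.018, "ty": -0.003, "tz": 0.64, "spin": 0, "claw": 1},
    {"tx": -0.018, "ty": -0.003, "tz": 0.68, "spin": 0, "claw": 1},
    {"tx": -0.018, "ty": -0.003, "tz": 0.72, "spin": 0, "claw": 1},
    {"tx": -0.018, "ty": -0.003, "tz": 0.745, "spin": 0, "claw": 1},
    {"tx": -0.018, "ty": -0.003, "tz": 0.76, "spin": 0, "claw": 1},
    {"tx": -0.018, "ty": -0.003, "tz": 0.76, "spin": 0, "claw": 1},
  ],
)

```text
t: 4.12
tcp_pos: [482.8, -279.9, 17.1]
orientation: [3.142, -0.0, 1.57]
force: [0.1, -0.3, 0.4]
finger_gap: 1.002
grasp_force: 0.0
```

Emit:
play_rows(
  grip_force=25,
  rows=[
    {"tx": 0, "ty": 0, "tz": 0, "spin": 0, "claw": 0.4},
    {"tx": 0, "ty": 0, "tz": 0, "spin": 0, "claw": 0.4},
    {"tx": 0, "ty": 0, "tz": 0, "spin": 0, "claw": 0.4},
    {"tx": 0, "ty": 0, "tz": 0, "spin": 0, "claw": 0.4},
    {"tx": 0, "ty": 0, "tz": 0, "spin": 0, "claw": 0.4},
    {"tx": 0, "ty": 0, "tz": 0, "spin": 0, "claw": 0.4},
    {"tx": 0, "ty": 0, "tz": 0, "spin": 0, "claw": 0.4},
    {"tx": 0, "ty": 0, "tz": 0, "spin": 0, "claw": 0.4},
  ],
)

```text
t: 4.78
tcp_pos: [483.2, -280.5, 18.2]
orientation: [3.14, 0.0, 1.569]
force: [-1.5, 1.0, 6.7]
finger_gap: 0.765
grasp_force: 28.4
```

Emit:
play_rows(
  rows=[
    {"tx": 0, "ty": 0, "tz": -0.1, "spin": 0, "claw": 0.4},
    {"tx": 0, "ty": 0, "tz": -0.2, "spin": 0, "claw": 0.4},
    {"tx": 0, "ty": 0, "tz": -0.32, "spin": 0, "claw": 0.4},
    {"tx": 0.1, "ty": 0.0, "tz": -0.4, "spin": 0.009, "claw": 0.4},
    {"tx": 0.2, "ty": 0.05, "tz": -0.4, "spin": 0.009, "claw": 0.4},
    {"tx": 0.3, "ty": 0.1, "tz": -0.4, "spin": 0.009, "claw": 0.4},
    {"tx": 0.4, "ty": 0.15, "tz": -0.4, "spin": 0.009, "claw": 0.4},
    {"tx": 0.5, "ty": 0.18, "tz": -0.4, "spin": 0.009, "claw": 0.4},
    {"tx": 0.6, "ty": 0.18, "tz": -0.4, "spin": 0.009, "claw": 0.4},
    {"tx": 0.7, "ty": 0.18, "tz": -0.4, "spin": 0.009, "claw": 0.4},
    {"tx": 0.8, "ty": 0.18, "tz": -0.4, "spin": 0.009, "claw": 0.4},
    {"tx": 0.8, "ty": 0.18, "tz": -0.4, "spin": 0.009, "claw": 0.4},
  ],
)

```text
t: 5.78
tcp_pos: [537.0, -33.1, 137.1]
orientation: [-3.141, -0.003, 1.549]
force: [0.4, 1.0, -1.6]
finger_gap: 0.77
grasp_force: 29.8
```

```bash
python3 -c "
from h import *
s=manip.get_state();p=s['tcp_pos'];y=s['orientation'][2];d=np.array([536,156.5])-p[:2]
print(p,y,s['force'],'tx',d@[np.cos(y),np.sin(y)]/300,'ty',d@[np.sin(y),-np.cos(y)]/300,'spin',(y-1.540)/np.pi)"
```

```text
[537.04297018 -33.14165045 137.09430829] 1.5490947169033797 [ 0.42036278  0.95660855 -1.58050019] tx 0.631914543480304 ty -0.017193102264054398 spin 0.0028949383023885917
```

Emit:
play_rows(
  rows=[
    {"tx": 0.1, "ty": -0.005, "tz": 0, "spin": 0.001, "claw": 0.4},
    {"tx": 0.2, "ty": -0.01, "tz": 0, "spin": 0.001, "claw": 0.4},
    {"tx": 0.3, "ty": -0.017, "tz": 0, "spin": 0.001, "claw": 0.4},
    {"tx": 0.4, "ty": -0.017, "tz": 0, "spin": 0.001, "claw": 0.4},
    {"tx": 0.5, "ty": -0.017, "tz": 0, "spin": 0.001, "claw": 0.4},
    {"tx": 0.58, "ty": -0.017, "tz": 0.05, "spin": 0.001, "claw": 0.4},
    {"tx": 0.63, "ty": -0.017, "tz": 0.12, "spin": 0.001, "claw": 0.4},
    {"tx": 0.63, "ty": -0.017, "tz": 0.16, "spin": 0.001, "claw": 0.4},
    {"tx": 0.63, "ty": -0.017, "tz": 0.16, "spin": 0.001, "claw": 0.4},
    {"tx": 0.63, "ty": -0.017, "tz": 0.16, "spin": 0.001, "claw": 0.4},
  ],
)

```text
t: 6.62
tcp_pos: [537.2, 147.5, 89.1]
orientation: [-3.141, 0.001, 1.537]
force: [-0.0, 0.2, -0.6]
finger_gap: 0.765
grasp_force: 29.7
```

```bash
python3 -c "
from h import *
s=manip.get_state();print(s['tcp_pos'],s['orientation'],s['force'])
im=manip.read_camera('wrist');cv2.imwrite('pics/w3.png',im);cv2.imwrite('pics/w3b.png',cv2.resize(cv2.convertScaleAbs(im,alpha=1.4),(800,600)))
p=[552,189,-.031,95]
for l in [(45,157,42),(45,-157,42),(-65,165,8),(-16,None,36),(40,None,36)]: print(l,np.round(np.array(wproj(s,body(p,l)))/.64))
"
```

```text
[537.21097574 147.50163689  89.14372283] [-3.14065343e+00  1.20366080e-03  1.53699449e+00] [-0.00908994  0.17322304 -0.5848431 ]
(45, 157, 42) [ 532. -114.]
(45, -157, 42) [505. 545.]
(-65, 165, 8) [287. -92.]
(-16, None, 36) [387.   5.]
(40, None, 36) [527.  12.]
```

View pics/w3b.png

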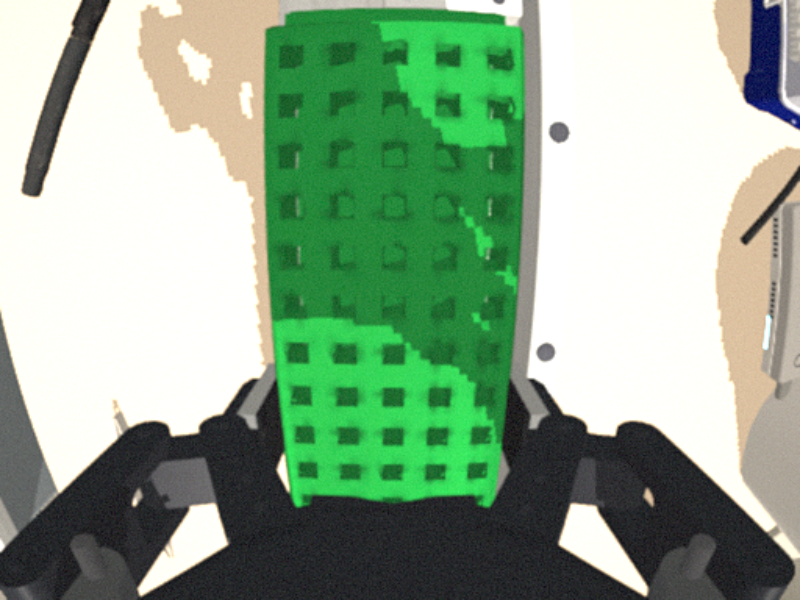

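Wrist view: rack held squarely (rows 25–500, columns 265–520), stop just beyond its tab at the top (470,5), and finger clear of the fence top (x≈540). Lowering.

Emit:
play_rows(
  rows=[
    {"tx": 0.02, "ty": -0.01, "tz": 0.04, "spin": 0, "claw": 0.4},
    {"tx": 0.02, "ty": -0.01, "tz": 0.08, "spin": 0, "claw": 0.4},
    {"tx": 0.02, "ty": -0.01, "tz": 0.12, "spin": 0, "claw": 0.4},
    {"tx": 0.02, "ty": -0.01, "tz": 0.16, "spin": 0, "claw": 0.4},
    {"tx": 0.02, "ty": -0.01, "tz": 0.18, "spin": 0, "claw": 0.4},
    {"tx": 0.02, "ty": -0.01, "tz": 0.19, "spin": 0, "claw": 0.4},
    {"tx": 0.02, "ty": -0.01, "tz": 0.195, "spin": 0, "claw": 0.4},
    {"tx": 0.02, "ty": -0.01, "tz": 0.2, "spin": 0, "claw": 0.4},
    {"tx": 0.02, "ty": -0.01, "tz": 0.2, "spin": 0, "claw": 0.4},
    {"tx": 0.02, "ty": -0.01, "tz": 0.2, "spin": 0, "claw": 0.4},
  ],
)

```text
t: 7.5
tcp_pos: [534.9, 155.1, 29.7]
orientation: [3.141, -0.0, 1.538]
force: [0.2, -0.7, -1.5]
finger_gap: 0.769
grasp_force: 29.8
```

Emit:
play_rows(
  rows=[
    {"tx": 0, "ty": 0, "tz": 0.003, "spin": 0, "claw": 0.4},
    {"tx": 0, "ty": 0, "tz": 0.005, "spin": 0, "claw": 0.4},
    {"tx": 0, "ty": 0, "tz": 0.005, "spin": 0, "claw": 0.4},
  ],
)

```text
t: 7.75
tcp_pos: [534.6, 155.0, 27.9]
orientation: [3.141, -0.0, 1.538]
force: [-0.2, 0.1, -1.2]
finger_gap: 0.77
grasp_force: 29.8
```

Emit:
play_rows(
  rows=[
    {"tx": 0, "ty": 0, "tz": 0.002, "spin": 0, "claw": 0.4},
    {"tx": 0, "ty": 0, "tz": 0.003, "spin": 0, "claw": 0.4},
    {"tx": 0, "ty": 0, "tz": 0.003, "spin": 0, "claw": 0.4},
  ],
)

```text
t: 8.0
tcp_pos: [534.6, 155.0, 26.8]
orientation: [-3.142, -0.0, 1.538]
force: [-0.3, -0.6, -1.1]
finger_gap: 0.767
grasp_force: 29.8
```

Emit:
play_rows(
  rows=[
    {"tx": 0, "ty": 0, "tz": 0.002, "spin": 0, "claw": 0.4},
    {"tx": 0, "ty": 0, "tz": 0.003, "spin": 0, "claw": 0.4},
    {"tx": 0, "ty": 0, "tz": 0.003, "spin": 0, "claw": 0.4},
  ],
)

```text
t: 8.25
tcp_pos: [534.6, 155.0, 26.3]
orientation: [-3.142, -0.0, 1.538]
force: [-2.3, 0.3, 3.3]
finger_gap: 0.766
grasp_force: 30.4
```

Emit:
play_rows(
  rows=[
    {"tx": 0, "ty": 0, "tz": 0, "spin": 0, "claw": 0.72},
    {"tx": 0, "ty": 0, "tz": 0, "spin": 0, "claw": 0.72},
    {"tx": 0, "ty": 0, "tz": 0, "spin": 0, "claw": 0.72},
    {"tx": 0, "ty": 0, "tz": 0, "spin": 0, "claw": 0.72},
    {"tx": 0, "ty": 0, "tz": -0.03, "spin": 0, "claw": 0.72},
    {"tx": 0, "ty": 0, "tz": -0.1, "spin": 0, "claw": 0.72},
    {"tx": 0, "ty": 0, "tz": -0.2, "spin": 0, "claw": 0.72},
    {"tx": 0, "ty": 0, "tz": -0.33, "spin": 0, "claw": 0.72},
    {"tx": 0, "ty": 0, "tz": -0.5, "spin": 0, "claw": -1},
    {"tx": 0, "ty": 0, "tz": -0.6, "spin": 0, "claw": -1},
    {"tx": 0, "ty": 0, "tz": -0.6, "spin": 0, "claw": -1},
    {"tx": 0, "ty": 0, "tz": -0.6, "spin": 0, "claw": -1},
  ],
)

```text
t: 9.25
tcp_pos: [535.8, 155.2, 209.1]
orientation: [3.137, -0.003, 1.538]
force: [-0.4, -0.3, -1.4]
finger_gap: 0.297
grasp_force: 0.0
```

```bash
python3 -c "
from gr import *
rackfit('w4',[534.6,155,-.033],8)
im=cv2.imread('pics/w4.png');cv2.imwrite('pics/w4b.png',cv2.resize(cv2.convertScaleAbs(im,alpha=1.2),(800,600)))"
```

```text
rack [ 5.338261e+02  1.550589e+02 -3.240000e-02] rms px 1.17 area 12846 bbox (216, 68, 67, 203) tcp [535.8 155.2 209.1] [ 3.1371e+00 -2.9000e-03  1.5380e+00]
```

View pics/w4b.png

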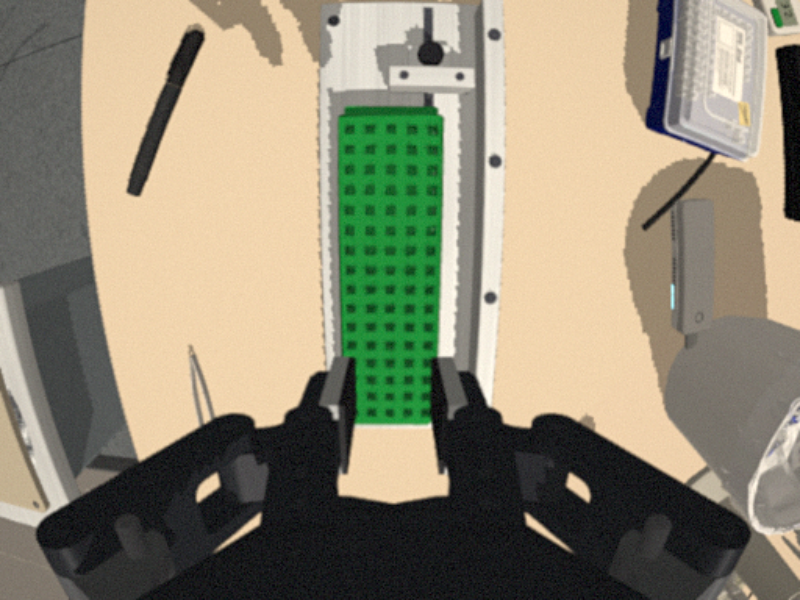

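The view shows the rack upright on the plate, its right side at col 441 and the fence at col 485. The front tab is at row 108 and the stop face at row 90, a gap of about 13 mm. Next I go down on the rack's near side with closed fingers.

Emit:
play_rows(
  rows=[
    {"tx": 0, "ty": -0.1, "tz": 0, "spin": 0, "claw": -1},
    {"tx": 0, "ty": -0.22, "tz": 0, "spin": 0, "claw": -1},
    {"tx": 0, "ty": -0.23, "tz": 0.1, "spin": 0, "claw": -1},
    {"tx": 0, "ty": -0.23, "tz": 0.23, "spin": 0, "claw": -1},
    {"tx": 0, "ty": -0.23, "tz": 0.36, "spin": 0, "claw": -1},
    {"tx": 0, "ty": -0.23, "tz": 0.46, "spin": 0, "claw": -1},
    {"tx": 0, "ty": -0.23, "tz": 0.53, "spin": 0, "claw": -1},
    {"tx": 0, "ty": -0.23, "tz": 0.57, "spin": 0, "claw": -1},
    {"tx": 0, "ty": -0.23, "tz": 0.6, "spin": 0, "claw": -1},
    {"tx": 0, "ty": -0.23, "tz": 0.6, "spin": 0, "claw": -1},
    {"tx": 0, "ty": -0.23, "tz": 0.6, "spin": 0, "claw": -1},
  ],
)

```text
t: 10.22
tcp_pos: [465.2, 156.9, 25.7]
orientation: [-3.141, 0.001, 1.538]
force: [0.7, 0.9, -0.6]
finger_gap: -0.002
grasp_force: 0.0
```

Emit:
play_rows(
  rows=[
    {"tx": 0, "ty": 0.015, "tz": 0, "spin": 0, "claw": -1},
    {"tx": 0, "ty": 0.03, "tz": 0, "spin": 0, "claw": -1},
    {"tx": 0, "ty": 0.043, "tz": 0, "spin": 0, "claw": -1},
    {"tx": 0, "ty": 0.056, "tz": 0, "spin": 0, "claw": -1},
    {"tx": 0, "ty": 0.069, "tz": 0, "spin": 0, "claw": -1},
    {"tx": 0, "ty": 0.082, "tz": 0, "spin": 0, "claw": -1},
    {"tx": 0, "ty": 0.095, "tz": 0, "spin": 0, "claw": -1},
    {"tx": 0, "ty": 0.108, "tz": 0, "spin": 0, "claw": -1},
    {"tx": 0, "ty": 0.121, "tz": 0, "spin": 0, "claw": -1},
    {"tx": 0, "ty": 0.13, "tz": 0, "spin": 0, "claw": -1},
    {"tx": 0, "ty": 0.13, "tz": 0, "spin": 0, "claw": -1},
  ],
)

```text
t: 11.13
tcp_pos: [505.3, 155.8, 26.0]
orientation: [3.141, 0.0, 1.538]
force: [-0.2, -0.0, -0.6]
finger_gap: 0.004
grasp_force: 0.0
```

```bash
python3 -c "
from gr import *
print(manip.get_state()['force'])
rackfit('w5',[545,155,-.033],8)"
```

```text
[-0.21553494 -0.02597303 -0.55926846]
rack [5.600716e+02 1.557580e+02 4.480000e-02] rms px 13.38 area 39770 bbox (277, 5, 155, 294) tcp [505.3 155.8  26. ] [3.1411e+00 1.0000e-04 1.5379e+00]
```

Emit:
play_rows(
  rows=[
    {"tx": 0, "ty": 0.004, "tz": 0, "spin": 0, "claw": -1},
    {"tx": 0, "ty": 0.008, "tz": 0, "spin": 0, "claw": -1},
    {"tx": 0, "ty": 0.012, "tz": 0, "spin": 0, "claw": -1},
    {"tx": 0, "ty": 0.016, "tz": 0, "spin": 0, "claw": -1},
    {"tx": 0, "ty": 0.016, "tz": 0, "spin": 0, "claw": -1},
  ],
)

```text
t: 11.6
tcp_pos: [509.6, 155.8, 26.0]
orientation: [3.141, -0.0, 1.538]
force: [0.3, -0.5, -0.3]
finger_gap: -0.001
grasp_force: 0.0
```

Emit:
play_rows(
  rows=[
    {"tx": 0, "ty": 0.003, "tz": 0, "spin": 0, "claw": -1},
    {"tx": 0, "ty": 0.006, "tz": 0, "spin": 0, "claw": -1},
    {"tx": 0, "ty": 0.006, "tz": 0, "spin": 0, "claw": -1},
  ],
)

```text
t: 11.85
tcp_pos: [511.4, 155.7, 26.0]
orientation: [3.141, -0.0, 1.538]
force: [-0.8, 0.5, -1.3]
finger_gap: -0.001
grasp_force: 0.1
```

```bash
python3 -c "
from gr import *
s=manip.get_state();print(s['force'],s['tcp_pos'])
im=manip.read_camera('wrist');cv2.imwrite('pics/w6b.png',cv2.resize(cv2.convertScaleAbs(im,alpha=1.2),(800,600)))"
```

```text
[-0.7621795   0.51621786 -1.33886852] [511.38916847 155.74235964  26.04463913]
```

View pics/w6b.png

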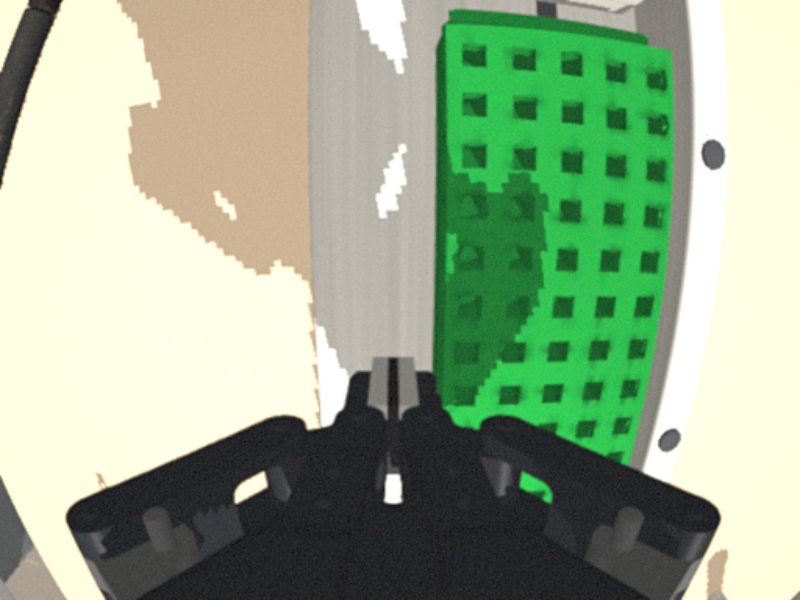

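View: rack right edge at col 672 against fence inner edge at col 694, so about 5 mm to go; rack nearly parallel. Continuing gently.

Emit:
play_rows(
  rows=[
    {"tx": 0, "ty": 0.004, "tz": 0, "spin": 0, "claw": -1},
    {"tx": 0, "ty": 0.008, "tz": 0, "spin": 0, "claw": -1},
    {"tx": 0, "ty": 0.01, "tz": 0, "spin": 0, "claw": -1},
    {"tx": 0, "ty": 0.01, "tz": 0, "spin": 0, "claw": -1},
  ],
)

```text
t: 12.23
tcp_pos: [514.4, 155.6, 26.0]
orientation: [3.141, -0.0, 1.538]
force: [-0.4, 0.8, 0.8]
finger_gap: 0.0
grasp_force: 0.0
```

Emit:
play_rows(
  rows=[
    {"tx": 0, "ty": 0.002, "tz": 0, "spin": 0, "claw": -1},
    {"tx": 0, "ty": 0.004, "tz": 0, "spin": 0, "claw": -1},
    {"tx": 0, "ty": 0.004, "tz": 0, "spin": 0, "claw": -1},
  ],
)

```text
t: 12.48
tcp_pos: [514.9, 155.7, 25.9]
orientation: [-3.14, 0.0, 1.538]
force: [-4.2, -0.1, 4.3]
finger_gap: 0.0
grasp_force: 2.4
```

Emit:
play_rows(
  rows=[
    {"tx": 0, "ty": 0.002, "tz": 0, "spin": 0, "claw": -1},
    {"tx": 0, "ty": 0.003, "tz": 0, "spin": 0, "claw": -1},
    {"tx": 0, "ty": 0.003, "tz": 0, "spin": 0, "claw": -1},
  ],
)

```text
t: 12.73
tcp_pos: [515.0, 155.7, 25.8]
orientation: [-3.139, 0.0, 1.538]
force: [-9.2, -0.8, 6.6]
finger_gap: 0.002
grasp_force: 4.6
```

The rack touches the fence at TCP x≈515 with 9 N. Now around to its free end.

Emit:
play_rows(
  rows=[
    {"tx": 0, "ty": -0.02, "tz": 0, "spin": 0, "claw": -1},
    {"tx": 0, "ty": -0.04, "tz": 0, "spin": 0, "claw": -1},
    {"tx": 0, "ty": -0.04, "tz": -0.1, "spin": 0, "claw": -1},
    {"tx": 0, "ty": -0.04, "tz": -0.22, "spin": 0, "claw": -1},
    {"tx": 0, "ty": -0.04, "tz": -0.3, "spin": 0, "claw": -1},
    {"tx": -0.1, "ty": 0.03, "tz": -0.3, "spin": 0, "claw": -1},
    {"tx": -0.22, "ty": 0.1, "tz": -0.3, "spin": 0, "claw": -1},
    {"tx": -0.34, "ty": 0.157, "tz": -0.3, "spin": 0, "claw": -1},
    {"tx": -0.45, "ty": 0.157, "tz": -0.3, "spin": 0, "claw": -1},
    {"tx": -0.474, "ty": 0.157, "tz": -0.3, "spin": 0, "claw": -1},
    {"tx": -0.474, "ty": 0.157, "tz": -0.3, "spin": 0, "claw": -1},
  ],
)

```text
t: 13.65
tcp_pos: [558.5, 8.3, 116.1]
orientation: [3.141, 0.001, 1.533]
force: [-0.9, 0.2, -0.4]
finger_gap: -0.002
grasp_force: 0.0
```

Emit:
play_rows(
  rows=[
    {"tx": 0, "ty": 0, "tz": 0.1, "spin": 0, "claw": -1},
    {"tx": 0, "ty": 0, "tz": 0.17, "spin": 0, "claw": -1},
    {"tx": 0, "ty": 0, "tz": 0.22, "spin": 0, "claw": -1},
    {"tx": 0, "ty": 0, "tz": 0.26, "spin": 0, "claw": -1},
    {"tx": 0, "ty": 0, "tz": 0.275, "spin": 0, "claw": -1},
    {"tx": 0, "ty": 0, "tz": 0.275, "spin": 0, "claw": -1},
    {"tx": 0, "ty": 0, "tz": 0.275, "spin": 0, "claw": -1},
  ],
)

```text
t: 14.23
tcp_pos: [559.1, 12.5, 34.1]
orientation: [3.141, -0.0, 1.539]
force: [-0.4, -0.1, 1.1]
finger_gap: -0.0
grasp_force: 0.0
```

```bash
python3 -c "
from gr import *
s=manip.get_state();print(s['force'],s['tcp_pos'])
im=manip.read_camera('wrist');cv2.imwrite('pics/w7b.png',cv2.resize(cv2.convertScaleAbs(im,alpha=1.2),(800,600)))"
```

```text
[-0.41641788 -0.0814285   1.10104839] [559.11766536  12.4879671   34.05240843]
```

View pics/w7b.png

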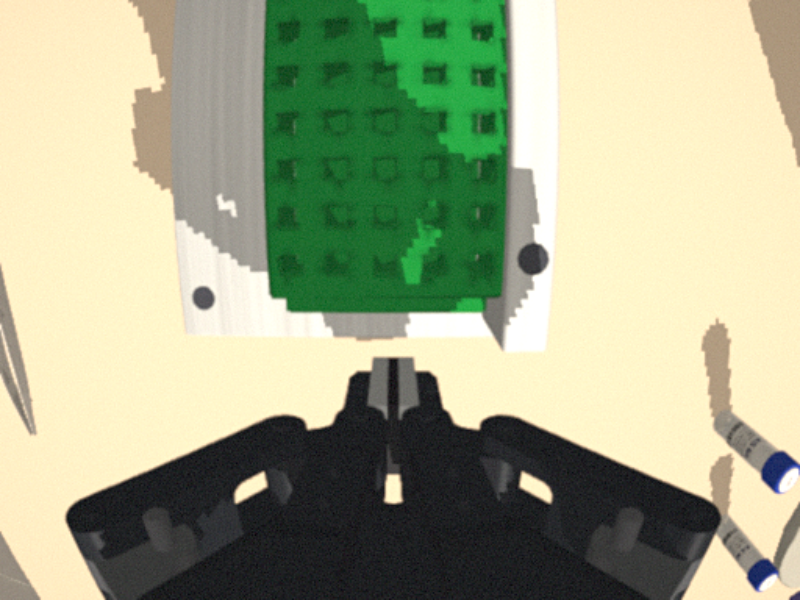

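View: rack against the fence (col 508), tail tab at row 311, fingers (col 393) centred on it (col 388). Pushing slowly toward the stop.

Emit:
play_rows(
  rows=[
    {"tx": 0.012, "ty": 0, "tz": 0, "spin": 0, "claw": -1},
    {"tx": 0.024, "ty": 0, "tz": 0, "spin": 0, "claw": -1},
    {"tx": 0.032, "ty": 0, "tz": 0, "spin": 0, "claw": -1},
    {"tx": 0.038, "ty": 0, "tz": 0, "spin": 0, "claw": -1},
    {"tx": 0.043, "ty": 0, "tz": 0, "spin": 0, "claw": -1},
    {"tx": 0.048, "ty": 0, "tz": 0, "spin": 0, "claw": -1},
    {"tx": 0.053, "ty": 0, "tz": 0, "spin": 0, "claw": -1},
    {"tx": 0.058, "ty": 0, "tz": 0, "spin": 0, "claw": -1},
    {"tx": 0.063, "ty": 0, "tz": 0, "spin": 0, "claw": -1},
    {"tx": 0.066, "ty": 0, "tz": 0, "spin": 0, "claw": -1},
    {"tx": 0.066, "ty": 0, "tz": 0, "spin": 0, "claw": -1},
  ],
)

```text
t: 15.2
tcp_pos: [559.4, 31.8, 33.5]
orientation: [-3.142, -0.0, 1.538]
force: [-0.1, -0.2, 0.4]
finger_gap: -0.002
grasp_force: 0.0
```

Emit:
play_rows(
  rows=[
    {"tx": 0.002, "ty": 0, "tz": 0, "spin": 0, "claw": -1},
    {"tx": 0.004, "ty": 0, "tz": 0, "spin": 0, "claw": -1},
    {"tx": 0.004, "ty": 0, "tz": 0, "spin": 0, "claw": -1},
    {"tx": 0.004, "ty": 0, "tz": 0, "spin": 0, "claw": -1},
  ],
)

```text
t: 15.53
tcp_pos: [559.4, 33.0, 33.5]
orientation: [3.142, -0.0, 1.538]
force: [-0.6, -1.1, 0.5]
finger_gap: -0.002
grasp_force: 0.2
```

```bash
cat > est.py <<'E'
from h import *
s=manip.get_state();print(s['force'].round(1),s['tcp_pos'].round(2))
# scene image: green extent along rack axis, far (stop) end & near end
for n in("scene","side"):
    im=manip.read_camera(n);cv2.imwrite(f'pics/{n}_e.png',im)
    b,g,r=[im[...,i].astype(int) for i in range(3)]
    m=((g>1.5*r)&(g>1.3*b)&(g>40)).astype(np.uint8);k,l,st_,c=cv2.connectedComponentsWithStats(m)
    i=1+np.argmax(st_[1:,4]);print(n,st_[i])
    vs,us=np.nonzero(l==i); q=np.array([pt(n,u,v,25) for u,v in zip(us,vs)])
    a=q[:,0]*0.031+q[:,1]; print(" along-axis extent",np.percentile(a,[.2,99.8]).round(1))
E
python3 est.py
```

```text
[-0.6 -1.1  0.5] [559.43  32.98  33.5 ]
scene [ 199  144   55   56 1154]
 along-axis extent [ 55.1 296.3]
side [219 193  42  42 891]
 along-axis extent [ 53.  311.2]
```

Emit:
play_rows(
  rows=[
    {"tx": 0.002, "ty": 0, "tz": 0, "spin": 0, "claw": -1},
    {"tx": 0.004, "ty": 0, "tz": 0, "spin": 0, "claw": -1},
    {"tx": 0.006, "ty": 0, "tz": 0, "spin": 0, "claw": -1},
    {"tx": 0.007, "ty": 0, "tz": 0, "spin": 0, "claw": -1},
    {"tx": 0.007, "ty": 0, "tz": 0, "spin": 0, "claw": -1},
  ],
)

```text
t: 16.05
tcp_pos: [559.5, 35.1, 33.5]
orientation: [3.142, -0.0, 1.538]
force: [-0.7, -0.4, 0.4]
finger_gap: -0.002
grasp_force: 0.1
```

Emit:
play_rows(
  rows=[
    {"tx": 0.002, "ty": 0, "tz": 0, "spin": 0, "claw": -1},
    {"tx": 0.003, "ty": 0, "tz": 0, "spin": 0, "claw": -1},
    {"tx": 0.003, "ty": 0, "tz": 0, "spin": 0, "claw": -1},
  ],
)

```text
t: 16.3
tcp_pos: [559.5, 36.0, 33.5]
orientation: [3.142, -0.0, 1.538]
force: [0.7, -0.7, 0.1]
finger_gap: 0.002
grasp_force: 0.2
```

Emit:
play_rows(
  rows=[
    {"tx": 0.002, "ty": 0, "tz": 0, "spin": 0, "claw": -1},
    {"tx": 0.003, "ty": 0, "tz": 0, "spin": 0, "claw": -1},
    {"tx": 0.003, "ty": 0, "tz": 0, "spin": 0, "claw": -1},
  ],
)

```text
t: 16.55
tcp_pos: [559.5, 36.9, 33.5]
orientation: [-3.142, -0.0, 1.538]
force: [0.4, -0.3, 0.2]
finger_gap: -0.0
grasp_force: 0.2
```

Emit:
play_rows(
  rows=[
    {"tx": 0.001, "ty": 0, "tz": 0, "spin": 0, "claw": -1},
    {"tx": 0.002, "ty": 0, "tz": 0, "spin": 0, "claw": -1},
    {"tx": 0.002, "ty": 0, "tz": 0, "spin": 0, "claw": -1},
  ],
)

```text
t: 16.8
tcp_pos: [559.6, 37.5, 33.5]
orientation: [-3.142, -0.0, 1.538]
force: [-0.2, -0.9, 0.2]
finger_gap: 0.001
grasp_force: 0.2
```

Emit:
play_rows(
  rows=[
    {"tx": 0.002, "ty": 0, "tz": 0, "spin": 0, "claw": -1},
    {"tx": 0.003, "ty": 0, "tz": 0, "spin": 0, "claw": -1},
    {"tx": 0.003, "ty": 0, "tz": 0, "spin": 0, "claw": -1},
  ],
)

```text
t: 17.05
tcp_pos: [559.6, 38.4, 33.5]
orientation: [3.142, -0.0, 1.538]
force: [0.1, -0.7, 0.3]
finger_gap: -0.002
grasp_force: 0.2
```

Emit:
play_rows(
  rows=[
    {"tx": 0.001, "ty": 0, "tz": 0, "spin": 0, "claw": -1},
    {"tx": 0.002, "ty": 0, "tz": 0, "spin": 0, "claw": -1},
    {"tx": 0.002, "ty": 0, "tz": 0, "spin": 0, "claw": -1},
  ],
)

```text
t: 17.3
tcp_pos: [559.6, 39.0, 33.5]
orientation: [3.142, -0.0, 1.538]
force: [-0.5, -1.3, -0.3]
finger_gap: -0.001
grasp_force: 0.2
```

Emit:
play_rows(
  rows=[
    {"tx": 0.001, "ty": 0, "tz": 0, "spin": 0, "claw": -1},
    {"tx": 0.002, "ty": 0, "tz": 0, "spin": 0, "claw": -1},
    {"tx": 0.002, "ty": 0, "tz": 0, "spin": 0, "claw": -1},
  ],
)

```text
t: 17.55
tcp_pos: [559.6, 39.6, 33.5]
orientation: [-3.142, -0.0, 1.538]
force: [-0.6, -0.3, 0.2]
finger_gap: 0.002
grasp_force: 0.2
```

Emit:
play_rows(
  rows=[
    {"tx": 0.001, "ty": 0, "tz": 0, "spin": 0, "claw": -1},
    {"tx": 0.002, "ty": 0, "tz": 0, "spin": 0, "claw": -1},
    {"tx": 0.002, "ty": 0, "tz": 0, "spin": 0, "claw": -1},
  ],
)

```text
t: 17.8
tcp_pos: [559.6, 40.0, 33.5]
orientation: [-3.142, 0.0, 1.538]
force: [-0.2, -1.5, -0.3]
finger_gap: -0.002
grasp_force: 0.6
```

Emit:
play_rows(
  rows=[
    {"tx": 0.001, "ty": 0, "tz": 0, "spin": 0, "claw": -1},
    {"tx": 0.001, "ty": 0, "tz": 0, "spin": 0, "claw": -1},
    {"tx": 0.001, "ty": 0, "tz": 0, "spin": 0, "claw": -1},
  ],
)

```text
t: 18.05
tcp_pos: [559.6, 40.0, 33.5]
orientation: [-3.142, 0.0, 1.538]
force: [-0.0, -3.0, -0.0]
finger_gap: -0.001
grasp_force: 1.4
```

Emit:
play_rows(
  rows=[
    {"tx": 0.001, "ty": 0, "tz": 0, "spin": 0, "claw": -1},
    {"tx": 0.001, "ty": 0, "tz": 0, "spin": 0, "claw": -1},
    {"tx": 0.001, "ty": 0, "tz": 0, "spin": 0, "claw": -1},
  ],
)

```text
t: 18.3
tcp_pos: [559.7, 40.1, 33.5]
orientation: [-3.142, 0.0, 1.538]
force: [-0.3, -5.4, 0.9]
finger_gap: 0.003
grasp_force: 2.6
```

The rack is against the stop with 5 N and y stopped advancing. I'll check the long side once more with a gentle mid-side push.

Emit:
play_rows(
  rows=[
    {"tx": -0.01, "ty": 0, "tz": 0, "spin": 0, "claw": -1},
    {"tx": -0.03, "ty": 0, "tz": 0, "spin": 0, "claw": -1},
    {"tx": -0.04, "ty": 0, "tz": -0.05, "spin": 0, "claw": -1},
    {"tx": -0.04, "ty": 0, "tz": -0.17, "spin": 0, "claw": -1},
    {"tx": -0.04, "ty": 0, "tz": -0.28, "spin": 0, "claw": -1},
    {"tx": 0.05, "ty": -0.08, "tz": -0.28, "spin": 0, "claw": -1},
    {"tx": 0.16, "ty": -0.15, "tz": -0.28, "spin": 0, "claw": -1},
    {"tx": 0.28, "ty": -0.213, "tz": -0.28, "spin": 0, "claw": -1},
    {"tx": 0.38, "ty": -0.213, "tz": -0.28, "spin": 0, "claw": -1},
    {"tx": 0.417, "ty": -0.213, "tz": -0.28, "spin": 0, "claw": -1},
    {"tx": 0.417, "ty": -0.213, "tz": -0.28, "spin": 0, "claw": -1},
    {"tx": 0.417, "ty": -0.213, "tz": -0.28, "spin": 0, "claw": -1},
  ],
)

```text
t: 19.3
tcp_pos: [500.0, 167.8, 117.5]
orientation: [3.142, -0.0, 1.539]
force: [-0.1, -1.2, -0.2]
finger_gap: -0.005
grasp_force: 0.0
```

Emit:
play_rows(
  rows=[
    {"tx": 0, "ty": 0, "tz": 0.1, "spin": 0, "claw": -1},
    {"tx": 0, "ty": 0, "tz": 0.18, "spin": 0, "claw": -1},
    {"tx": 0, "ty": 0, "tz": 0.24, "spin": 0, "claw": -1},
    {"tx": 0, "ty": 0, "tz": 0.28, "spin": 0, "claw": -1},
    {"tx": 0, "ty": 0, "tz": 0.3, "spin": 0, "claw": -1},
    {"tx": 0, "ty": 0, "tz": 0.3, "spin": 0, "claw": -1},
    {"tx": 0, "ty": 0, "tz": 0.3, "spin": 0, "claw": -1},
  ],
)

```text
t: 19.88
tcp_pos: [500.5, 167.3, 28.1]
orientation: [3.141, -0.0, 1.537]
force: [0.6, -0.1, 0.7]
finger_gap: -0.001
grasp_force: 0.0
```

Emit:
play_rows(
  rows=[
    {"tx": 0, "ty": 0.01, "tz": 0, "spin": 0, "claw": -1},
    {"tx": 0, "ty": 0.02, "tz": 0, "spin": 0, "claw": -1},
    {"tx": 0, "ty": 0.03, "tz": 0, "spin": 0, "claw": -1},
    {"tx": 0, "ty": 0.036, "tz": 0, "spin": 0, "claw": -1},
    {"tx": 0, "ty": 0.041, "tz": 0, "spin": 0, "claw": -1},
    {"tx": 0, "ty": 0.045, "tz": 0, "spin": 0, "claw": -1},
    {"tx": 0, "ty": 0.045, "tz": 0, "spin": 0, "claw": -1},
  ],
)

```text
t: 20.47
tcp_pos: [513.6, 167.3, 27.5]
orientation: [3.141, -0.0, 1.538]
force: [0.1, -0.3, -0.1]
finger_gap: -0.001
grasp_force: 0.0
```

Emit:
play_rows(
  rows=[
    {"tx": 0, "ty": 0.002, "tz": 0, "spin": 0, "claw": -1},
    {"tx": 0, "ty": 0.003, "tz": 0, "spin": 0, "claw": -1},
    {"tx": 0, "ty": 0.003, "tz": 0, "spin": 0, "claw": -1},
  ],
)

```text
t: 20.72
tcp_pos: [514.3, 167.4, 27.5]
orientation: [-3.142, -0.0, 1.538]
force: [0.3, -0.1, -0.4]
finger_gap: 0.001
grasp_force: 0.0
```

Emit:
play_rows(
  rows=[
    {"tx": 0, "ty": 0.002, "tz": 0, "spin": 0, "claw": -1},
    {"tx": 0, "ty": 0.003, "tz": 0, "spin": 0, "claw": -1},
    {"tx": 0, "ty": 0.003, "tz": 0, "spin": 0, "claw": -1},
  ],
)

```text
t: 20.97
tcp_pos: [515.1, 167.3, 27.5]
orientation: [-3.141, -0.0, 1.538]
force: [-0.1, 0.4, 1.2]
finger_gap: -0.003
grasp_force: 0.3
```

Emit:
play_rows(
  rows=[
    {"tx": 0, "ty": 0.002, "tz": 0, "spin": 0, "claw": -1},
    {"tx": 0, "ty": 0.003, "tz": 0, "spin": 0, "claw": -1},
    {"tx": 0, "ty": 0.003, "tz": 0, "spin": 0, "claw": -1},
  ],
)

```text
t: 21.22
tcp_pos: [515.3, 167.4, 27.4]
orientation: [-3.14, 0.0, 1.538]
force: [-5.8, 0.2, 4.6]
finger_gap: -0.003
grasp_force: 2.8
```

Emit:
play_rows(
  rows=[
    {"tx": 0, "ty": 0.001, "tz": 0, "spin": 0, "claw": -1},
    {"tx": 0, "ty": 0.002, "tz": 0, "spin": 0, "claw": -1},
    {"tx": 0, "ty": 0.002, "tz": 0, "spin": 0, "claw": -1},
  ],
)

```text
t: 21.47
tcp_pos: [515.3, 167.4, 27.3]
orientation: [-3.139, 0.0, 1.538]
force: [-8.3, -1.0, 7.5]
finger_gap: 0.002
grasp_force: 4.3
```

Emit:
play_rows(
  rows=[
    {"tx": 0, "ty": -0.02, "tz": 0, "spin": 0, "claw": -1},
    {"tx": 0, "ty": -0.05, "tz": 0, "spin": 0, "claw": -1},
    {"tx": 0, "ty": -0.06, "tz": -0.1, "spin": 0, "claw": -1},
    {"tx": 0, "ty": -0.06, "tz": -0.22, "spin": 0, "claw": -1},
    {"tx": 0, "ty": -0.06, "tz": -0.35, "spin": 0, "claw": -1},
    {"tx": 0, "ty": 0, "tz": -0.48, "spin": 0, "claw": -1},
    {"tx": 0, "ty": 0.05, "tz": -0.6, "spin": 0, "claw": -1},
    {"tx": 0, "ty": 0.1, "tz": -0.7, "spin": 0, "claw": -1},
    {"tx": 0, "ty": 0.12, "tz": -0.73, "spin": 0, "claw": -1},
    {"tx": 0, "ty": 0.12, "tz": -0.73, "spin": 0, "claw": -1},
    {"tx": 0, "ty": 0.12, "tz": -0.73, "spin": 0, "claw": -1},
  ],
)

```text
t: 22.38
tcp_pos: [552.3, 166.0, 245.9]
orientation: [-3.142, -0.0, 1.538]
force: [-0.3, -0.3, -0.6]
finger_gap: 0.003
grasp_force: 0.0
```

Run:
```python
from gr import *
rackfit('w8',[562,166.5,-.033],8)
s=manip.get_state();im=cv2.imread('pics/w8.png').astype(int)
# profile along y across tab/stop at rack centre line, world y printed at z=25
x=566
for y in np.arange(270,306,1.5):
    u,v=wproj(s,(x+14,y,30)); print(round(y,1),im[int(round(v)),int(round(u))].tolist(),end="; ")
# refit fixture position via stop: previous estimate
print(wproj(s,body([551.5,188.5,-.031,95],(12,95,36))))
```

```text
rack [ 5.609280e+02  1.659161e+02 -2.960000e-02] rms px 2.79 area 10048 bbox (230, 72, 59, 183) tcp [552.3 166.  245.9] [-3.1416 -0.      1.5378]
270.0 [46, 122, 23]; 271.5 [54, 128, 32]; 273.0 [58, 126, 35]; 274.5 [38, 94, 24]; 276.0 [38, 83, 23]; 277.5 [36, 82, 26]; 279.0 [37, 77, 27]; 280.5 [91, 108, 96]; 282.0 [152, 162, 165]; 283.5 [176, 188, 192]; 285.0 [182, 191, 195]; 286.5 [162, 171, 175]; 288.0 [117, 123, 128]; 289.5 [96, 96, 98]; 291.0 [172, 182, 187]; 292.5 [183, 192, 197]; 294.0 [182, 190, 200]; 295.5 [161, 168, 173]; 297.0 [109, 118, 117]; 298.5 [112, 116, 121]; 300.0 [111, 115, 116]; 301.5 [114, 120, 119]; 303.0 [114, 119, 121]; 304.5 [114, 117, 117]; (np.float64(261.98262364454104), np.float64(68.4349645183461))
```

The tab borders the stop block directly, with no gap, and the rack's fitted yaw and position match the fence. Handing in.

```bash
python3 -c "
from rig import manip
print(manip.sign_off())"
```

```text
the job is handed in; nothing more can be done
None
```

The rack is upright on the fixture plate, flush against the long fence and touching the end stop, and the job was handed in at about 22 s; the measured push peaked near 5 N on the stop (yields at about 16 N) and 9 N against the fence, no bystander was touched, and no verdict was returned.

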